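Sweep loose bottle caps off the bench board into the catch tub

TASK

Sweep the three loose screw caps lying on the raised white board off its open end, so that they drop into the catch tub there. Slide them along with the closed fingers, never pinching a cap or picking it up, and leave the two capped bottles and the beaker standing where they are.

Things in the scene. Friction and masses are not known exactly. Their poses are not given: they have to be found in the camera images.
- station: fixed sweeping station; origin on the bench, own z up. Smooth flat board, x -140 to 140 mm, y -190 to 150 mm, its top at z = 60 mm. Rims 8 mm above the board stand outside its long sides and -y end. Its +y end (y = 150 mm) is an open, rimless edge, with the catch tub beyond it.
- tub (a point): centre of the floor of the catch tub, an open-topped tub fixed to the station past the board's open +y edge: inside 280 mm wide (x, the full board width) and 120 mm long (y 150 to 270 mm of the station). Floor at z = 4 mm; end and side walls, 4 to 6 mm thick, reach z = 75 mm, 15 mm over the board.
- cap0_center (a point): centre (half-way up) of a loose screw cap, a solid flat disc 36 mm in diameter and 14 mm high with a finely ribbed edge, lying flat on the station's board at the start. It slides when pushed and tips over the open edge into the tub.
- cap1_center (a point): centre (half-way up) of a loose screw cap, a solid flat disc 36 mm in diameter and 14 mm high with a finely ribbed edge, lying flat on the station's board at the start. It slides when pushed and tips over the open edge into the tub.
- cap2_center (a point): centre (half-way up) of a loose screw cap, a solid flat disc 36 mm in diameter and 14 mm high with a finely ribbed edge, lying flat on the station's board at the start. It slides when pushed and tips over the open edge into the tub.
- bottle_a_center (a point): centre (half-way up) of a small closed bottle, 30 mm in diameter and 60 mm tall, standing upright on the board in a row of its own among the caps, at least 15 mm clear of the straight path of every cap towards the tub. To be left standing where it is. z is up the bottle's axis.
- bottle_b_center (a point): centre (half-way up) of a small closed bottle, 30 mm in diameter and 60 mm tall, standing upright on the board near the board's closed -y end. To be left standing where it is. z is up the bottle's axis.
- beaker: empty glass beaker, 72 mm across and 90 mm tall, standing upright on the bench beyond the board's +x side; origin at the centre of its underside, z up. To be left alone.
Things that resemble listed ones, but are neither listed nor needed, are in the scene too. Leave any pink look-alike of the part that bears cap2_center alone.

How it is judged:
By the outcome, as a careful person would: the job done as asked, in the order asked, and still so for the second after the job is handed in, with the robot touching nothing.
It also fails if it takes over 53 s, if anything falls off the work surface, if the arm or the gripper's body presses on something with over 40 N, if the wrist force passes 120 N, or if a joint passes its speed limit or range.

ROBOT

A 6-joint arm with a two-finger parallel gripper is mounted at the origin on the work surface. World frame = base frame: x ahead of the robot, y to its left, z up, the work surface at z = 0. Lengths are in m, angles in rad, forces in N, time in s.
With the tool pointing down it reaches from about 0.425 to 0.95 m from the base axis. Payload 3.5 kg.
Tool frame: the origin (TCP) lies at the very end of the fingers, on their centre line; the grasp point (between the pads) lies 19 mm behind it; z points along the fingers, y is the direction in which the jaws open and shut (so a half turn about z gives the same grasp; the last joint's range is limited). The gripper opens to 85 mm and grips with 20 to 120 N. Pads are 22 mm wide; open, the fingers measure 114 mm over their backs; the gripper's body (76 mm by 85 mm) begins 54 mm behind the grasp point. The pads swing forward as they close: fully open they stand 13 mm farther back than shut.
Start: joints at [-1.262, 0.286, 1.577, -0, 1.279, -0.15], TCP at [0.299, -0.605, 0.231] pointing down, gripper open.
Joint ranges: [-2.77, 2.77], [-0.9, 2.22], [0.21, 2.48], [-1.53, 4.67], [0.24, 2.81], [-2.84, 2.84]. Speed limits (rad/s): [2.79, 2.79, 3.14, 3.14, 3.14, 3.14].

INTERFACE

Orientations are given as a unit quaternion [x, y, z, w].
In Python, from plant import ctrl, imaging gives the robot as it stands.
- The arm moves only by the shell command python3 -m creep 'ROWS' [OPENING] [FORCE]. ROWS is JSON, one flat list of numbers, 4 for each row, row after row: the shift along the tool's x, y, z in units of 25 mm (1.0 is 25 mm), then the turn about the tool's z in units of 5 degrees (1.0 is 5 degrees). A call has 1 to 20 rows; each row is the pose to reach, as a shift and turn from the pose commanded when the call began, along the tool's axes at that moment; what a row does not reach only later rows make up. A row lasts 1/12 s, in which the tool goes at most 41.7 mm and 7.16 degrees, less where a joint would pass 70% of its speed; a pose out of reach is approached as far as the arm can. A call with a gripper value outside its range is refused whole. OPENING is the closure in counts, from 0 (fully open) to 255 (shut), set as the call begins (- or left out, the last holds). The fingers move at their own pace and stop on an object; FORCE is the grip in N (left out, the last holds). Time passes only in rows, so rows that repeat a pose let the fingers close. It gives the time, the measured TCP pose, the force and the opening at its end, in the units of the state.
- ctrl.get_state(): the state, without advancing time (a new reading comes with each control period).
- imaging.read_camera(name): name is "scene" or "top"; returns the picture (420x560x3 uint8, red, green, blue); there is no depth.
- imaging.camera_info(name): a dict with "intrinsics" (3x3 intrinsics, pixels), "distortion" ([k1, k2, p1, p2, k3] as OpenCV has them; the pictures are not rectified), "origin" and "attitude" of the camera in the world. Camera axes: x right, y down, z forward; pixel columns grow to the right and rows downward; lengths in m; the calibration is good to about 2 mm. A picture is of the moment at which its call begins. camera_info takes no time and is no camera call.
- ctrl.sign_off(): hands the job in, once; it reports no verdict.
Trained networks look in the newest picture that a camera, given by its name, has taken for a name from the list of things; names that differ only in an ending like _2 or _b are one class to them, and where a whole thing is asked for, a point or a joint stands for the part that bears it (a point fixed in the world has none). Each returns a list of dicts, best first, with "p" (0 to 1); they miss things now and then, are a little off and sometimes report something else, mostly with a low value. They report only what shows in the picture. A call takes as long as a camera call. They do not tell look-alikes from the thing itself.
- imaging.silhouettes(camera, name): "mask" (420x560 bool, what is visible of it) and "uv" ([column, row] in pixels, amid what is visible of it).
The state is a dict: "time": time; "qpos": joint angles; "dq": joint speeds; "joint_efforts": joint torques, N m; "eef_pos": TCP position; "tcp_rot": TCP orientation; "contact_force": force on the tool from outside, world axes, zero at the start; "wrist_torque": the same for the moment, N m; "opening": opening from 0.0 (shut) to 1.0 (fully open).
Only numpy, scipy, OpenCV 4.12 (cv2) and the standard library are available. Lean on these libraries where they do the work, as an engineer would, in place of code of your own. Each camera call takes 0.05 s, during which the arm holds its last target.

## Working session

There is one attempt and no reset: what is moved stays moved. The work goes in short steps, Python scripts to look and compute and a shell command to move; the robot and the scene stay as the last step left them, time stands still between calls to the robot, and variables do not carry over. Pictures are saved under pics/ and viewed, and the job is handed in when it is done.

```bash
ls; mkdir -p pics; python3 - <<'E'
from plant import ctrl, imaging
import cv2, numpy as np
s=ctrl.get_state(); print({k:np.round(v,3) for k,v in s.items()})
for n in("scene","top"):
    im=imaging.read_camera(n); cv2.imwrite(f"pics/{n}0.png",im[:,:,::-1])
    i=imaging.camera_info(n); print(n,{k:np.round(v,4).tolist() for k,v in i.items()})
E
```

```text
pics
{'time': np.float64(0.0), 'qpos': array([-1.262,  0.287,  1.578, -0.   ,  1.279, -0.15 ]), 'dq': array([-0.   , -0.001, -0.001,  0.001,  0.   , -0.002]), 'joint_efforts': array([-1.0000e-03, -4.0599e+01, -2.9263e+01, -0.0000e+00,  6.0000e-03,
        0.0000e+00]), 'eef_pos': array([ 0.299, -0.605,  0.23 ]), 'tcp_rot': array([ 0.974,  0.227, -0.   , -0.001]), 'contact_force': array([-0.359, -0.229, -0.167]), 'wrist_torque': array([ 0.019, -0.085, -0.014]), 'opening': np.float64(0.998)}
scene {'intrinsics': [[532.2326, 0.0, 294.7451], [0.0, 532.2326, 200.8156], [0.0, 0.0, 1.0]], 'distortion': [-0.0869, 0.0, 0.0, 0.0, 0.0], 'origin': [1.0053, -0.4523, 1.0655], 'attitude': [0.8912, 0.3565, -0.1029, -0.2608]}
top {'intrinsics': [[450.3247, 0.0, 288.4841], [0.0, 450.3247, 215.7974], [0.0, 0.0, 1.0]], 'distortion': [-0.0042, 0.0, 0.0, 0.0, 0.0], 'origin': [0.5059, 0.0197, 0.8813], 'attitude': [-0.6989, 0.7136, -0.0346, 0.0342]}
```

View pics/scene0.png

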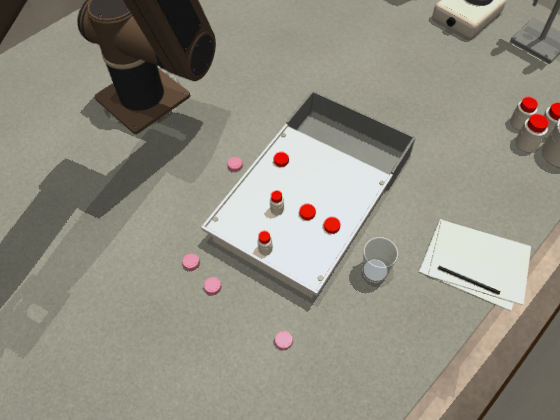

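View pics/top0.png

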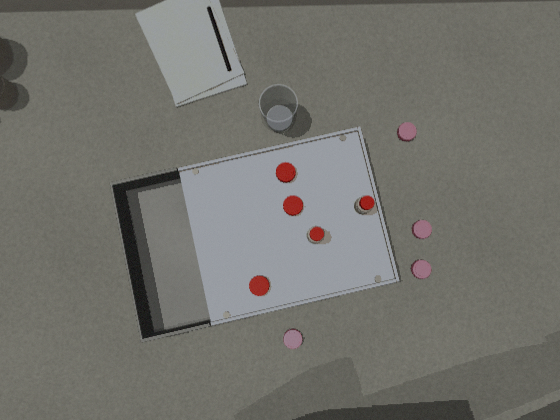

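The scene view shows three red caps on the board at (281,159), (307,212) and (332,225). Two red-capped bottles stand at (277,203) and (265,242). The pink look-alikes lie off the board on the bench. In the top view the caps are at (259,286), (292,206) and (285,172), the bottles at (316,234) and (366,203), and the tub is on the left.

```bash
cat > h.py <<'E'
from plant import ctrl, imaging
import cv2, numpy as np
from scipy.spatial.transform import Rotation as R
def ray(n,uv,z):
    i=imaging.camera_info(n)
    p=cv2.undistortPoints(np.array([[uv]],float),np.array(i["intrinsics"]),np.array(i["distortion"]))[0,0]
    o=np.array(i["origin"]); d=R.from_quat(i["attitude"]).apply([p[0],p[1],1])
    return o+d*(z-o[2])/d[2]
def proj(n,P):
    i=imaging.camera_info(n); r=R.from_quat(i["attitude"]).inv()
    return cv2.projectPoints(np.atleast_2d(P).astype(float),r.as_rotvec(),-r.apply(i["origin"]),np.array(i["intrinsics"]),np.array(i["distortion"]))[0][:,0]
E
python3 - <<'E'
from h import *
for n in("top","scene"):
    imaging.read_camera(n)
    for nm,z in(("cap0_center",.0685),("bottle_a_center",.09),("beaker",.045),("station",.06)):
        for d in imaging.silhouettes(n,nm):
            m=d["mask"]; ys,xs=np.nonzero(m); c=(xs.mean(),ys.mean())
            print(n,nm,round(d["p"],2),np.round(c,1),m.sum(),np.round(ray(n,c,z),4))
# station fit by board corners seen in top at z=.06/.068
for uv in((179,169),(211,325),(361,128),(398,279),(113,185),(143,339)): print(uv,np.round(ray("top",uv,.064),4))
im=cv2.imread("pics/top0.png"); cv2.imwrite("pics/topcrop.png",cv2.resize(im[110:350,100:420],None,fx=2.5,fy=2.5,interpolation=cv2.INTER_CUBIC))
E
```

```text
top cap0_center 0.67 [285.1 171.9] 324 [0.6662 0.0229 0.0685]
top cap0_center 0.44 [292.2 204.7] 308 [0.6053 0.0111 0.0685]
top bottle_a_center 0.78 [315.4 234.6] 226 [ 0.5489 -0.0283  0.09  ]
top beaker 0.85 [278.3 106.7] 1371 [0.7974 0.0334 0.045 ]
top station 0.89 [249.8 233.7] 40434 [0.5547 0.0896 0.06  ]
scene cap0_center 0.48 [330.9 224.6] 245 [0.6668 0.0206 0.0685]
scene bottle_a_center 0.83 [276.4 202.6] 284 [ 0.5519 -0.0299  0.09  ]
scene bottle_a_center 0.27 [264.5 242.7] 288 [ 0.6032 -0.1171  0.09  ]
scene beaker 0.59 [378.3 258.5] 1210 [0.7877 0.0391 0.045 ]
scene station 0.86 [310.7 190.6] 22350 [0.5717 0.0596 0.06  ]
(179, 169) [0.6765 0.2182 0.064 ]
(211, 325) [0.3931 0.1605 0.064 ]
(361, 128) [ 0.7469 -0.1199  0.064 ]
(398, 279) [ 0.4673 -0.1763  0.064 ]
(113, 185) [0.6493 0.3395 0.064 ]
(143, 339) [0.3711 0.2815 0.064 ]
```

View pics/topcrop.png

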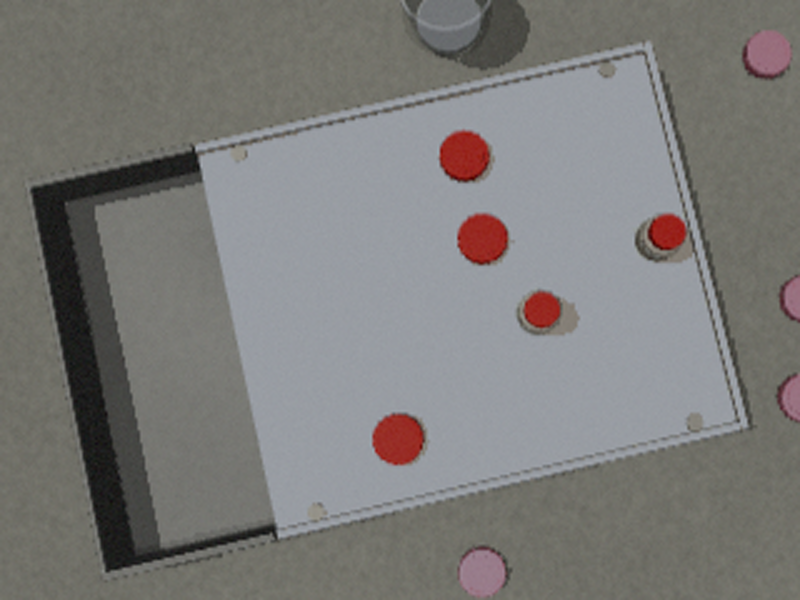

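```bash
cat >> h.py <<'E'
from scipy.optimize import least_squares
obs=[((-148,150,68),(195,147)),((140,150,60),None)]
C=lambda u,v:(u/2.5+100,v/2.5+110)
# board corner points (station mm) : crop pixels
PT=[((140,150,60),C(203,154)),((-140,150,60),C(274,530)),((140,-190,60),C(644,56)),((-140,-190,60),C(734,420))]
def st2w(p,P): 
    P=np.atleast_2d(P)/1000.; c,s=np.cos(p[2]),np.sin(p[2])
    return np.c_[p[0]+c*P[:,0]-s*P[:,1],p[1]+s*P[:,0]+c*P[:,1],P[:,2]]
def fit():
    A=np.array([a for a,_ in PT],float);B=np.array([b for _,b in PT])
    return least_squares(lambda p:(proj("top",st2w(p,A))-B).ravel(),[.566,.043,.209])
def w2st(p,w):
    c,s=np.cos(p[2]),np.sin(p[2]);d=np.array(w[:2])-p[:2]
    return 1000*np.array([c*d[0]+s*d[1],-s*d[0]+c*d[1]])
def caps(n,z=.0685):
    im=imaging.read_camera(n).astype(int)
    m=((im[...,0]>110)&(im[...,1]<60)&(im[...,2]<60)).astype(np.uint8)
    k,l,s,c=cv2.connectedComponentsWithStats(m)
    return im,[(c[i],s[i,4]) for i in range(1,k) if s[i,4]>40]
E
python3 - <<'E'
from h import *
f=fit();p=f.x;print(p,np.round(f.fun,1))
for n in("top","scene"):
    im,cs=caps(n)
    for c,a in cs:
        w=ray(n,c,.072); print(n,np.round(c,1),a,np.round(w,4),"st",np.round(w2st(p,w),1),"bottle-top",np.round(w2st(p,ray(n,c,.12)),1))
q=ctrl.get_state();print(w2st(p,q["eef_pos"]),R.from_quat(q["tcp_rot"]).as_matrix().round(3))
E
```

```text
[0.56584126 0.04349741 0.20131938] [-1.8 -0.3  0.6 -0.5  0.4 -0.7  0.8  1.3]
top [285.2 171.7] 285 [0.6659 0.0226 0.072 ] st [ 93.8 -40.5] bottle-top [ 84.5 -38.8]
top [292.6 205. ] 291 [0.6044 0.0104 0.072 ] st [ 31.1 -40.1] bottle-top [ 25.5 -38.4]
top [366.9 202.2] 139 [ 0.6066 -0.1241  0.072 ] st [   6.5 -172.4] bottle-top [   2.3 -162.9]
top [316.4 233.6] 151 [ 0.5517 -0.0312  0.072 ] st [-28.8 -70.4] bottle-top [-30.9 -66.9]
top [258.9 285.3] 305 [0.4618 0.0736 0.072 ] st [-96.   50.3] bottle-top [-94.   46.7]
scene [529.4 102.7] 140 [0.8004 0.6435 0.072 ] st [349.8 541. ] bottle-top [348.9 487.1]
scene [555.7 108.7] 95 [0.861  0.6746 0.072 ] st [415.4 559.3] bottle-top [411.3 504.6]
scene [538.6 121.1] 212 [0.8491 0.6043 0.072 ] st [389.6 492.8] bottle-top [386.8 441.3]
scene [280.8 159. ] 160 [0.4665 0.0705 0.072 ] st [-92.   46.3] bottle-top [-71.5  16.4]
scene [276.4 196.1] 91 [ 0.5315 -0.01    0.072 ] st [-44.3 -45.6] bottle-top [-26.2 -71.1]
scene [307.1 211.8] 191 [0.6089 0.0073 0.072 ] st [ 34.9 -44.1] bottle-top [ 49.2 -69.6]
scene [331.6 225. ] 198 [0.6698 0.0191 0.072 ] st [ 97.  -44.7] bottle-top [108.3 -70.2]
scene [264.  236.8] 103 [ 0.585  -0.1017  0.072 ] st [ -10.3 -146.1] bottle-top [   6.3 -166.8]
[-391.21746856 -582.22567013] [[ 0.897  0.443  0.   ]
 [ 0.443 -0.897 -0.   ]
 [-0.     0.    -1.   ]]
```

```bash
cat >> h.py <<'E'
P0=np.array([.5662,.0432,.203])
def go(x,y,z,head=np.degrees(P0[2])):
    s=ctrl.get_state();M=R.from_quat(s["tcp_rot"])
    t=st2w(P0,[[x,y,z]])[0]; d=M.inv().apply(t-s["eef_pos"])/.025
    ax=M.as_matrix()[:,0]; h=np.degrees(np.arctan2(ax[1],ax[0]))
    print("target",t.round(3),"st now",w2st(P0,s["eef_pos"]).round(1),"rows",d.round(2),"turn",round((h-head)/5,2),"t",s["time"])
E
python3 -c "
from h import *
go(33,-97,160)"
```

```text
target [ 0.618 -0.045  0.16 ] st now [-392.5 -581.2] rows [ 21.37 -14.43   2.85] turn 2.93 t 0.7
```

```bash
python3 -m creep '[1,-0.7,0,0.3, 2.2,-1.5,0,0.6, 3.4,-2.3,0,0.9, 4.6,-3.1,0,1.2, 5.8,-3.9,0,1.5, 7,-4.7,0,1.8, 8.2,-5.5,0,2.1, 9.4,-6.3,0,2.4, 10.6,-7.2,0,2.7, 11.8,-8,0,2.93, 13,-8.8,0.2,2.93, 14.2,-9.6,0.6,2.93, 15.4,-10.4,1,2.93, 16.6,-11.2,1.4,2.93, 17.8,-12,1.8,2.93, 19,-12.8,2.2,2.93, 20.2,-13.6,2.5,2.93, 21.37,-14.43,2.85,2.93, 21.37,-14.43,2.85,2.93, 21.37,-14.43,2.85,2.93]' 255 40
python3 - <<'E'
from h import *
im=imaging.read_camera("scene");cv2.imwrite("pics/s1.png",cv2.resize(im[80:320,160:440,::-1],None,fx=2.5,fy=2.5))
go(33,-97,65)
E
```

```text
time: 2.37
eef_pos: [0.6183, -0.0433, 0.1592]
tcp_rot: [0.995, 0.103, -0.001, -0.0]
contact_force: [-0.5, -0.5, -0.2]
opening: -0.001
target [ 0.618 -0.045  0.065] st now [ 33.2 -96.5] rows [-0.01  0.02  3.79] turn 0.02 t 2.4167
```

View pics/s1.png

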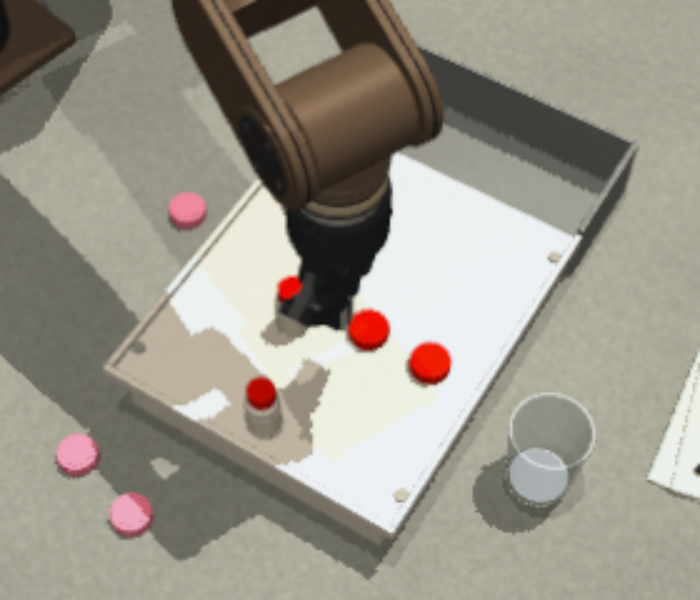

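The gripper is closed behind the middle cap at (368,330) in the crop, and bottle A shows at (290,290), clear of it. Next I descend and push.

```bash
python3 -m creep '[0,0,0.8,0, 0,0,1.7,0, 0,0,2.5,0, 0,0,3.2,0, 0,0,3.6,0, 0,0,3.75,0, 0,0,3.75,0, 0,0,3.75,0]'
python3 - <<'E'
from h import *
im=imaging.read_camera("scene");cv2.imwrite("pics/s2.png",cv2.resize(im[80:320,160:440,::-1],None,fx=2.5,fy=2.5))
go(33,140,66)
E
```

```text
time: 3.08
eef_pos: [0.6188, -0.0459, 0.0675]
tcp_rot: [0.995, 0.101, 0.001, 0.0]
contact_force: [0.3, -0.6, 1.2]
opening: 0.0
target [0.57  0.187 0.066] st now [ 34.  -97.8] rows [-0.04 -9.51  0.07] turn -0.0 t 3.1333
```

View pics/s2.png

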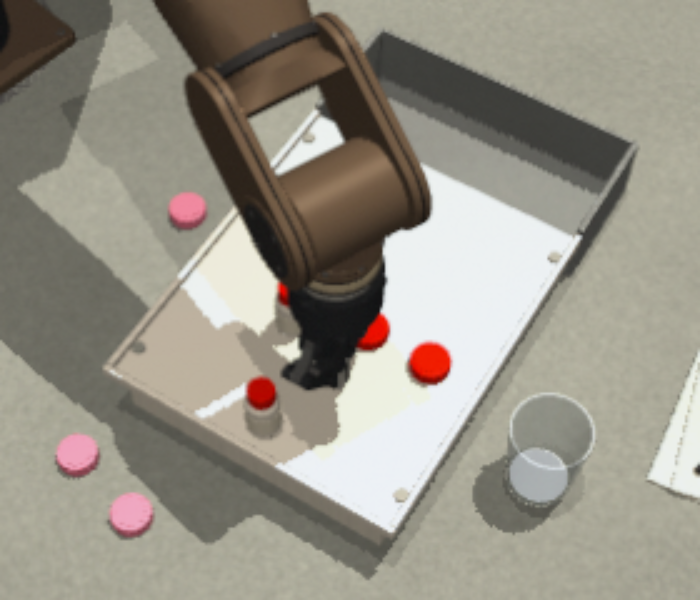

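```bash
python3 -m creep '[0,-0.2,0,0, 0,-0.5,0,0, 0,-0.8,0,0, 0,-1.1,0,0, 0,-1.4,0,0, 0,-1.7,0,0, 0,-2,0,0, 0,-2.4,0,0, 0,-2.8,0,0, 0,-3.2,0,0, 0,-3.6,0,0, 0,-4,0,0, 0,-4.3,0,0, 0,-4.5,0,0, 0,-4.5,0,0]'
python3 - <<'E'
from h import *
im=imaging.read_camera("top");cv2.imwrite("pics/t3.png",cv2.resize(im[110:350,100:420,::-1],None,fx=2.5,fy=2.5))
go(33,142,66)
E
```

```text
time: 4.38
eef_pos: [0.5952, 0.0662, 0.0663]
tcp_rot: [0.995, 0.102, -0.0, -0.0]
contact_force: [-0.1, 0.1, 0.8]
opening: 0.002
target [0.57  0.189 0.066] st now [32.9 16.3] rows [ 0.01 -5.03  0.01] turn 0.01 t 4.4333
```

View pics/t3.png

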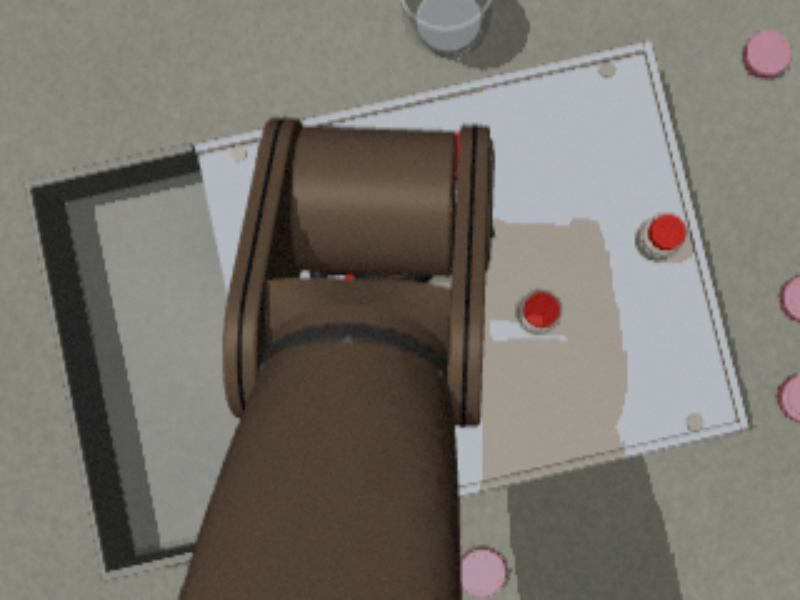

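In the top view the pushed cap just shows ahead of the fingers at (348,277), and bottle A stands unmoved at (542,310). I continue the push over the edge.

```bash
python3 -m creep '[0,-0.2,0,0, 0,-0.5,0,0, 0,-0.9,0,0, 0,-1.3,0,0, 0,-1.7,0,0, 0,-2.1,0,0, 0,-2.5,0,0, 0,-2.9,0,0, 0,-3.3,0,0, 0,-3.7,0,0, 0,-4.1,0,0, 0,-4.4,0,0, 0,-4.7,0,0, 0,-5,0,0, 0,-5,0,0, 0,-5,0,0]'
python3 - <<'E'
from h import *
im=imaging.read_camera("scene");cv2.imwrite("pics/s4.png",cv2.resize(im[80:320,160:440,::-1],None,fx=2.5,fy=2.5))
go(95,-97,160)
E
```

```text
time: 5.77
eef_pos: [0.57, 0.1879, 0.0661]
tcp_rot: [0.995, 0.102, -0.0, -0.0]
contact_force: [0.3, 0.1, -0.8]
opening: 0.0
target [ 0.679 -0.033  0.16 ] st now [ 32.9 140.6] rows [ 2.48  9.5  -3.76] turn 0.0 t 5.8167
```

View pics/s4.png

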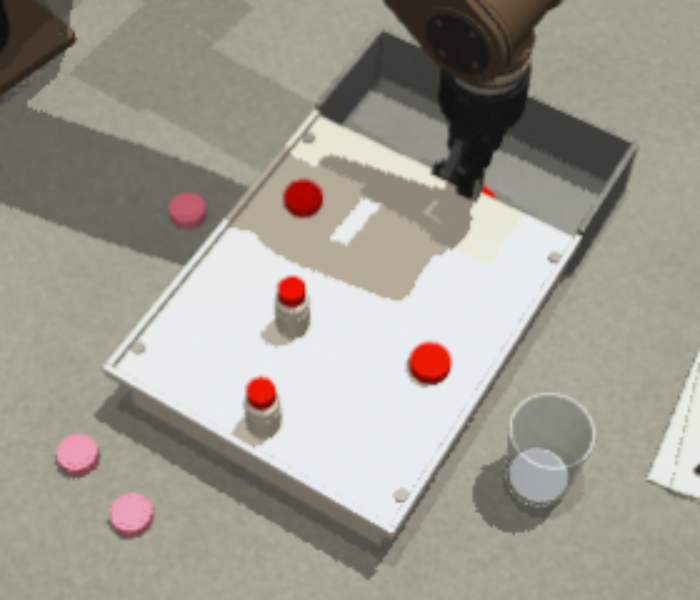

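A sliver of red shows at (487,193), at or past the edge. The other caps and both bottles haven't moved. I lift and move behind the +x cap, then check.

```bash
python3 -m creep '[0,0.2,-1,0, 0,0.4,-2,0, 0.1,0.8,-3,0, 0.3,1.6,-3.76,0, 0.6,2.6,-3.76,0, 0.9,3.7,-3.76,0, 1.2,4.8,-3.76,0, 1.5,5.9,-3.76,0, 1.8,7,-3.76,0, 2.1,8,-3.76,0, 2.4,9,-3.76,0, 2.48,9.5,-3.76,0, 2.48,9.5,-3.76,0, 2.48,9.5,-3.76,0]'
python3 - <<'E'
from h import *
im=imaging.read_camera("scene");cv2.imwrite("pics/s5.png",cv2.resize(im[80:320,160:440,::-1],None,fx=2.5,fy=2.5))
go(95,-97,66)
E
```

```text
time: 6.98
eef_pos: [0.6785, -0.0328, 0.1598]
tcp_rot: [0.995, 0.101, -0.001, -0.001]
contact_force: [-0.9, 0.2, -0.2]
opening: 0.0
target [ 0.679 -0.033  0.066] st now [ 94.6 -96.1] rows [0.02 0.04 3.75] turn -0.0 t 7.0333
```

View pics/s5.png

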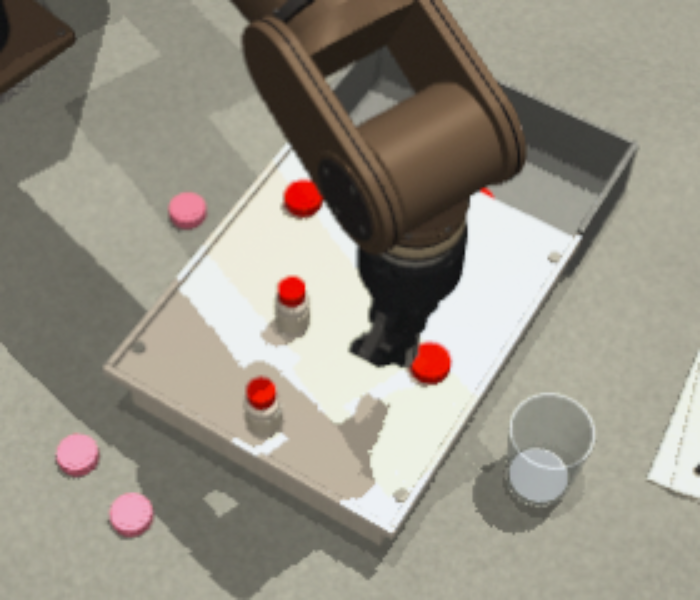

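The first cap shows just beyond the edge at (485,192), partly hidden by the board edge, so it is in the tub. Next is the second cap at (430,363).

```bash
python3 -m creep '[0,0,0.8,0, 0,0,1.7,0, 0,0,2.5,0, 0,0,3.2,0, 0,0,3.6,0, 0,0,3.73,0, 0,0,3.73,0, 0,0,3.73,0]' && python3 -c "
from h import *
go(95,142,66)"
python3 -m creep '[0,-0.2,0,0, 0,-0.5,0,0, 0,-0.8,0,0, 0,-1.1,0,0, 0,-1.4,0,0, 0,-1.7,0,0, 0,-2,0,0, 0,-2.4,0,0, 0,-2.8,0,0, 0,-3.2,0,0, 0,-3.6,0,0, 0,-4,0,0, 0,-4.3,0,0, 0,-4.5,0,0, 0,-4.5,0,0]'
python3 - <<'E'
from h import *
for n in("scene","top"):
    im=imaging.read_camera(n);im=im[80:320,160:440] if n=="scene" else im[110:350,100:420]
    cv2.imwrite(f"pics/{n}6.png",cv2.resize(im[:,:,::-1],None,fx=2.5,fy=2.5))
go(95,142,66)
E
```

```text
time: 7.7
eef_pos: [0.6795, -0.0321, 0.0682]
tcp_rot: [0.995, 0.102, 0.001, 0.0]
contact_force: [0.6, -0.2, -0.5]
opening: 0.002
target [0.631 0.201 0.066] st now [ 95.8 -96.6] rows [-0.02 -9.54  0.08] turn 0.01 t 7.7
time: 8.95
eef_pos: [0.6563, 0.079, 0.0675]
tcp_rot: [0.995, 0.102, 0.0, -0.0]
contact_force: [0.3, 0.3, 4.8]
opening: 0.001
target [0.631 0.201 0.066] st now [95.4 16.4] rows [-0.02 -5.03  0.07] turn -0.0 t 9.05
```

View pics/scene6.png

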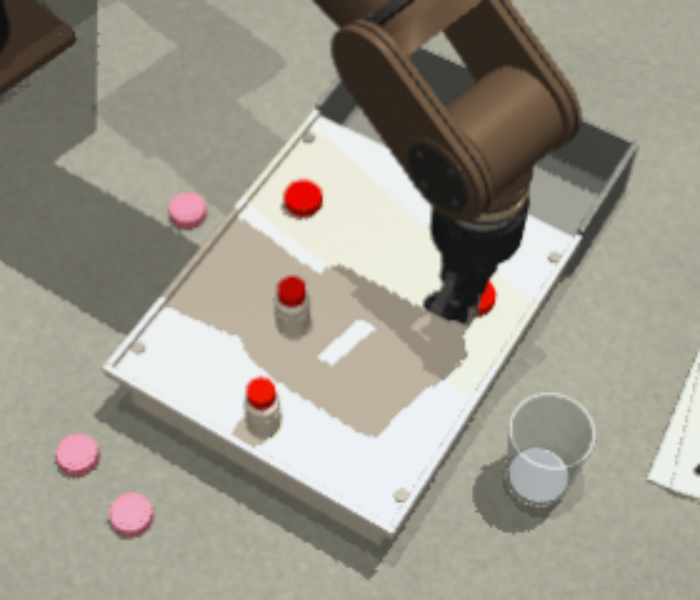

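View pics/top6.png

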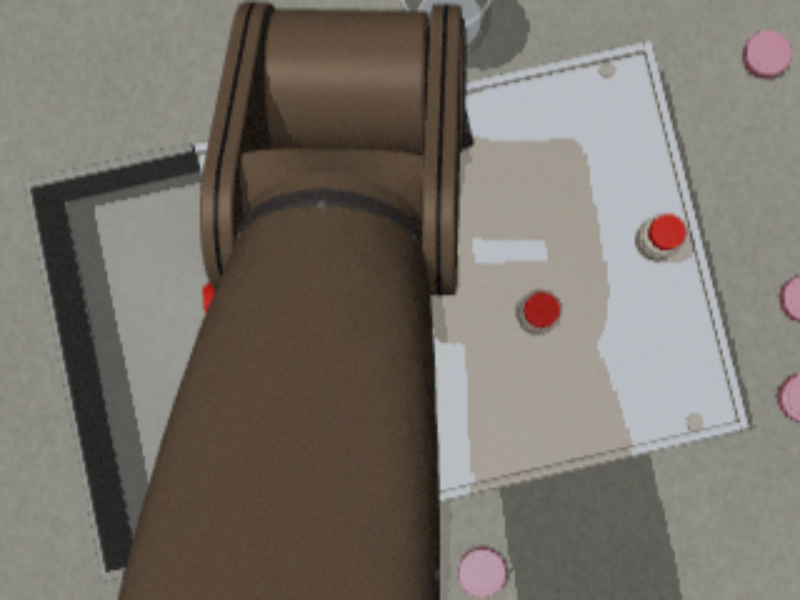

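The second cap is ahead of the fingers at (487,297) in the scene crop. The first shows at (208,297) in the top crop, beyond the edge. I continue.

```bash
python3 -m creep '[0,-0.2,0,0, 0,-0.5,0,0, 0,-0.9,0,0, 0,-1.3,0,0, 0,-1.7,0,0, 0,-2.1,0,0, 0,-2.5,0,0, 0,-2.9,0,0, 0,-3.3,0,0, 0,-3.7,0,0, 0,-4.1,0,0, 0,-4.4,0,0, 0,-4.7,0,0, 0,-5,0,0, 0,-5,0,0, 0,-5,0,0]'
python3 - <<'E'
from h import *
go(-94,-8,160)
E
```

```text
time: 10.38
eef_pos: [0.6313, 0.2004, 0.0677]
tcp_rot: [0.995, 0.102, 0.001, 0.0]
contact_force: [0.4, -2.1, 5.4]
opening: 0.005
target [0.476 0.016 0.16 ] st now [ 95.5 140.9] rows [-7.58  5.95 -3.7 ] turn 0.0 t 10.3833
```

```bash
python3 - <<'E'
from h import *
for n in("scene","top"):
    im=imaging.read_camera(n);im=im[80:320,160:440] if n=="scene" else im[110:350,100:420]
    cv2.imwrite(f"pics/{n}7.png",cv2.resize(im[:,:,::-1],None,fx=2.5,fy=2.5))
E
```

```text
(no output)
```

View pics/scene7.png

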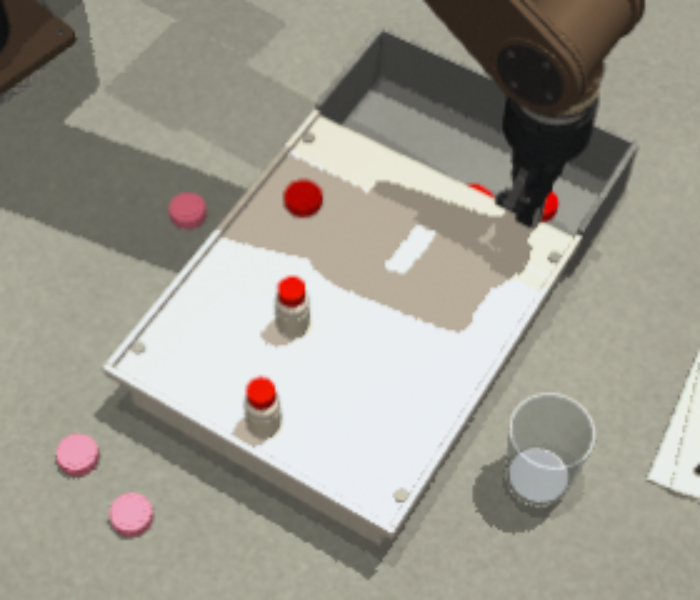

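View pics/top7.png

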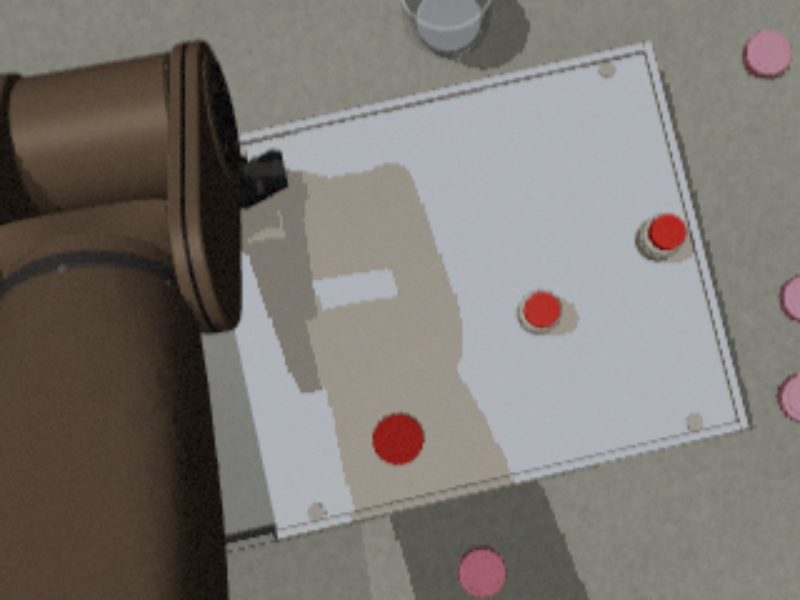

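The second cap shows beyond the fingers at (550,203). It may still be leaning on them, since the force reading is slightly raised, so I push 20 mm further and look again.

```bash
python3 -m creep '[0,-0.2,0,0, 0,-0.4,0,0, 0,-0.6,0,0, 0,-0.8,0,0, 0,-0.8,0,0, 0,-0.8,-0.5,0, 0,-0.8,-1.5,0, 0,-0.8,-2.5,0, 0,-0.3,-3.5,0, 0,0,-3.7,0, 0,0,-3.7,0]'
python3 - <<'E'
from h import *
im=imaging.read_camera("scene")[80:320,160:440]
cv2.imwrite(f"pics/s8.png",cv2.resize(im[:,:,::-1],None,fx=2.5,fy=2.5))
go(-94,-8,160)
E
```

```text
time: 11.4
eef_pos: [0.6332, 0.1989, 0.1634]
tcp_rot: [0.995, 0.101, 0.003, 0.0]
contact_force: [0.4, 0.4, -0.5]
opening: 0.002
target [0.476 0.016 0.16 ] st now [ 95.6 139.7] rows [-7.58  5.92  0.01] turn -0.02 t 11.45
```

View pics/s8.png

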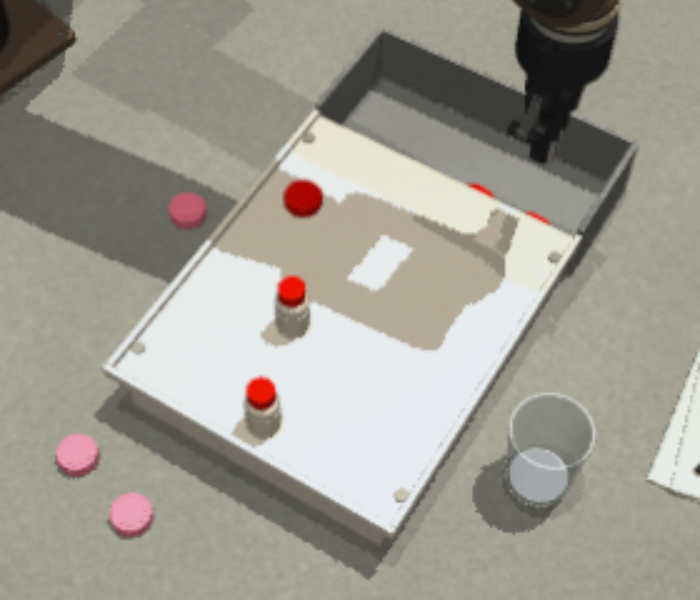

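Both caps are down in the tub at (480,190) and (537,217), partly hidden by the board edge. Next is the third cap at (303,198).

```bash
python3 -m creep '[-0.6,0.5,0,0, -1.4,1.1,0,0, -2.2,1.7,0,0, -3,2.3,0,0, -3.8,3,0,0, -4.6,3.6,0,0, -5.4,4.2,0,0, -6.2,4.9,0,0, -7,5.5,0,0, -7.58,5.92,0,0, -7.58,5.92,0,0, -7.58,5.92,0.8,0, -7.58,5.92,1.7,0, -7.58,5.92,2.5,0, -7.58,5.92,3.2,0, -7.58,5.92,3.6,0, -7.58,5.92,3.78,0, -7.58,5.92,3.78,0]'
python3 - <<'E'
from h import *
im=imaging.read_camera("scene")[80:320,160:440]
cv2.imwrite(f"pics/s9.png",cv2.resize(im[:,:,::-1],None,fx=2.5,fy=2.5))
go(-94,160,66)
E
```

```text
time: 12.95
eef_pos: [0.4743, 0.0174, 0.0635]
tcp_rot: [0.995, 0.102, -0.002, -0.001]
contact_force: [-0.1, -0.6, -0.6]
opening: 0.0
target [0.442 0.181 0.066] st now [-94.4  -7.1] rows [ 0.02 -6.68 -0.05] turn 0.0 t 13.0
```

View pics/s9.png

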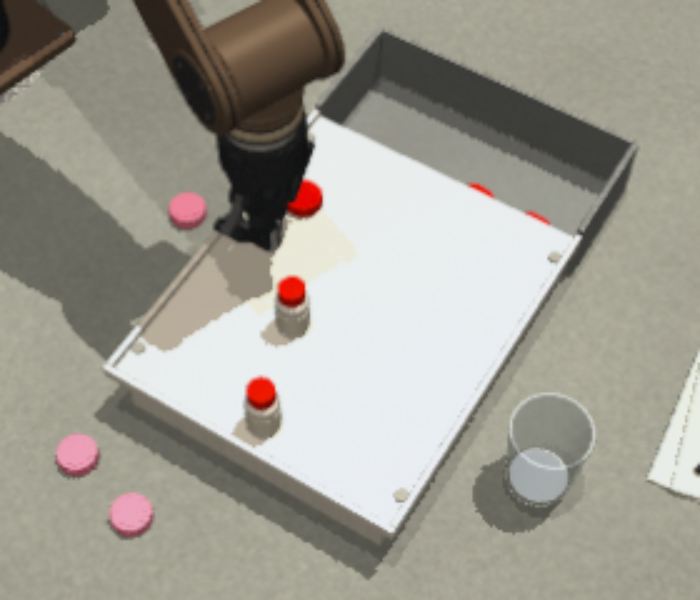

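The fingers are down behind the third cap at (303,198), and the bottles are clear. I push it.

```bash
python3 -m creep '[0,-0.2,-0.1,0, 0,-0.5,-0.1,0, 0,-0.8,-0.1,0, 0,-1.1,-0.1,0, 0,-1.5,-0.1,0, 0,-1.9,-0.1,0, 0,-2.3,-0.1,0, 0,-2.7,-0.1,0, 0,-3.1,-0.1,0, 0,-3.5,-0.1,0, 0,-3.9,-0.1,0, 0,-4.3,-0.1,0, 0,-4.7,-0.1,0, 0,-5.1,-0.1,0, 0,-5.5,-0.1,0, 0,-5.9,-0.1,0, 0,-6.3,-0.1,0, 0,-6.7,-0.1,0, 0,-6.7,-0.1,0, 0,-6.7,-0.1,0]'
python3 -m creep '[0,0,-1,0, 0,0,-2,0, 0,0.4,-3,0, 0,1.4,-4,0, 0,2.6,-4.5,0, 0,3.8,-4.5,0, 0,5,-4.5,0, 0,6.2,-4.5,0, 0,7.4,-4.5,0, 0,8.6,-4.5,0, 0,9.8,-4.5,0, 0,11,-4.5,0, 0,12.2,-4.5,0, 0,12.2,-4.5,0]'
python3 - <<'E'
from h import *
p=P0
for n in("scene","top"):
    im,cs=caps(n)
    for c,a in cs: print(n,np.round(c,1),a,"floor",w2st(p,ray(n,c,.014)).round(0),"bottletop",w2st(p,ray(n,c,.12)).round(0))
    im=im.astype(np.uint8);im=im[80:320,160:440] if n=="scene" else im[110:350,100:420]
    cv2.imwrite(f"pics/{n}10.png",cv2.resize(im[:,:,::-1],None,fx=2.5,fy=2.5))
go(-94,-160,170)
E
```

```text
time: 14.67
eef_pos: [0.4411, 0.1814, 0.0673]
tcp_rot: [0.995, 0.102, -0.0, 0.0]
contact_force: [0.6, -0.4, -0.1]
opening: -0.003
time: 15.83
eef_pos: [0.5037, -0.1227, 0.1803]
tcp_rot: [0.995, 0.099, 0.0, 0.001]
contact_force: [-0.6, -0.0, 1.1]
opening: 0.002
scene [529.4 104. ] 171 floor [353. 601.] bottletop [351. 483.]
scene [555.9 109.7] 107 floor [422. 622.] bottletop [413. 501.]
scene [538.5 122.4] 249 floor [395. 550.] bottletop [388. 437.]
scene [276.3 196.5] 100 floor [-66. -15.] bottletop [-26. -72.]
scene [264.  237.2] 109 floor [ -30. -121.] bottletop [   6. -167.]
top [179.7 200.2] 119 floor [ 96. 170.] bottletop [ 76. 148.]
top [366.8 202.5] 143 floor [  10. -183.] bottletop [   1. -162.]
top [185.3 231.9] 122 floor [ 33. 172.] bottletop [ 21. 149.]
top [316.4 233.7] 151 floor [-27. -74.] bottletop [-31. -66.]
top [198.9 297.9] 129 floor [-96. 172.] bottletop [-92. 149.]
target [ 0.506 -0.132  0.17 ] st now [ -94.9 -146.1] rows [0.04 0.56 0.39] turn -0.03 t 15.9333
```

View pics/scene10.png

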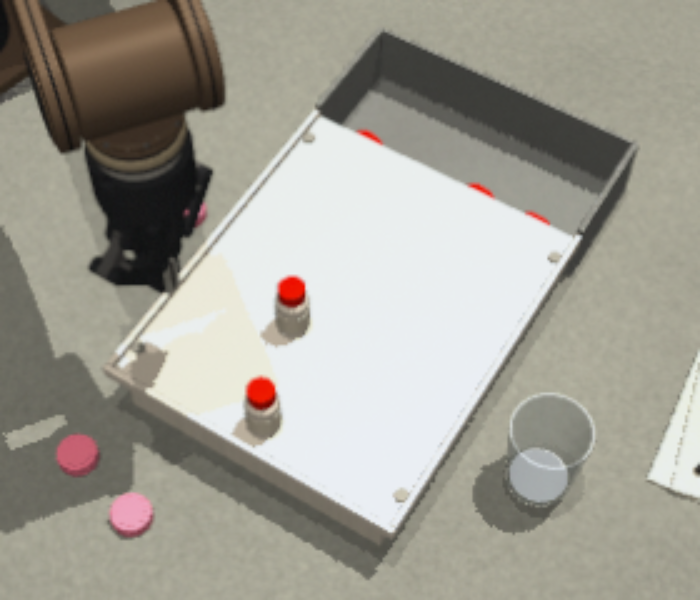

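View pics/top10.png

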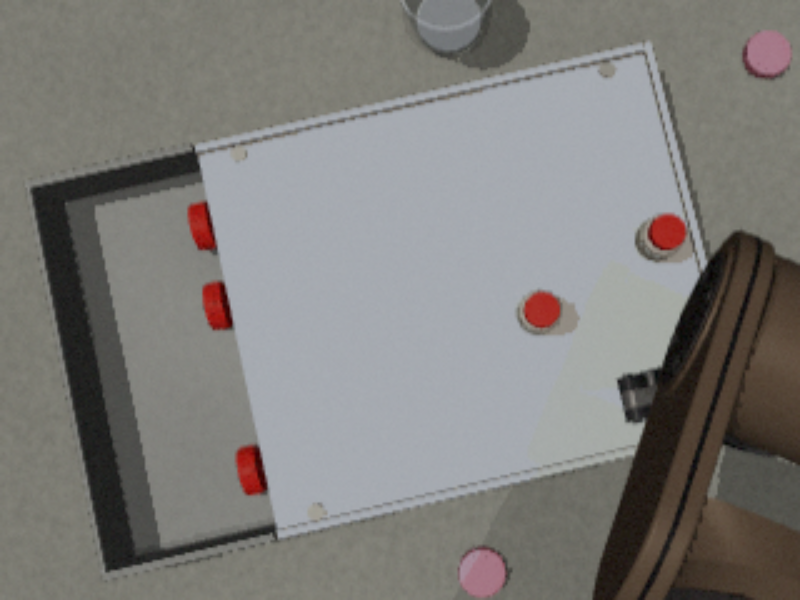

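The top view shows all three caps in the tub at (201,226), (217,306) and (251,470), standing on edge against the board's end. Both bottles and the beaker are at their starting pixels, and the gripper hovers free.

```bash
python3 -m creep '[0,0,0,0, 0,0,0,0, 0,0,0,0]'; python3 - <<'E'
from h import *
im,cs=caps("top"); print([c.round(1).tolist() for c,a in cs])
print(ctrl.sign_off())
E
```

```text
time: 16.18
eef_pos: [0.5028, -0.1168, 0.1799]
tcp_rot: [0.995, 0.102, -0.0, -0.0]
contact_force: [0.2, 0.2, 0.9]
opening: 0.001
[[179.6, 200.1], [366.7, 202.4], [185.3, 231.9], [316.4, 233.6], [198.9, 298.0]]
the job is handed in; nothing more can be done
None
```

All three red caps are in the catch tub. I swept each one off the open end with the closed fingers, and the job was handed in at about 16 s of the 53 s allowed.

- **Caps:** the last top view puts them about 20 mm past the board edge. They are standing on edge, tilted against the board's end face rather than lying flat. Two pictures a fraction of a second apart showed them at rest.
- **Bottles, beaker and look-alikes:** both bottles are within about half a pixel of their starting positions in the top view. By eye, the beaker and the pink caps in view were unmoved; one of the four pink caps on the bench was outside the final crops.
- **Disagreements:** the two cameras differed by about 4 mm on the cap positions, so I used the average. The second push ended with about 5 N on the tool, so I pushed that cap 20 mm further and then saw it down in the tub.

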